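# Top up the walnut jar from the jug

## Robot

A 6-joint arm with a two-finger parallel gripper is mounted at the origin on a cart in front of the work surface, level with it; the furniture and walls round the work are solid. World frame = base frame: x ahead of the robot, y to its left, z up, the work surface at z = 0. Lengths are in mm, angles in rad, forces in N, time in s.
With the tool pointing down it reaches from about 350 to 975 mm from the base axis. Payload 7.1 kg.
Tool frame: the origin (TCP) lies midway between the tips of the shut fingers; the grasp point (between the pads) lies env.hold_point_z behind it (env.hold_point_z is the distance from the TCP to the grasp point, in mm); z points along the fingers, y is the line along which they close (so a half turn about z gives the same grasp; the last joint's range is limited). The gripper opens to 88 mm and grips with 3 to 60 N. Pads are 20 mm wide; open, the fingers measure 115 mm over their backs; the gripper's body (75 mm by 178 mm) begins 61 mm behind the grasp point.
Start: joints at [-1.319, 0.423, 1.63, -0, 1.089, -0.019], TCP at [167.208, -602.201, 222.675] pointing down, gripper open.
Joint ranges: [-3, 3], [-0.9, 2.11], [0.09, 2.58], [-1.31, 4.45], [0.11, 2.69], [-2.54, 2.54]. Speed limits (rad/s): [2.39, 2.39, 3.01, 3.14, 3.14, 3.14].

## Interface

Orientations are given as a unit quaternion [x, y, z, w].
In Python, from station import env gives the robot as it stands. Calls block until the motion is done:
- env.reach(position, orientation): joint-space move of the TCP to a pose.
- env.move_l(position, rot=None, rate=150, f_stop=None): straight line of the TCP; rot=None keeps the orientation; rate is the mean speed in mm/s. With f_stop (N) it stops when the force on the tool has changed by that much, and returns True; else False.
- env.move_joints(angles): joint-space move.
- env.set_gripper(opening): finger opening in mm; the grip force is fixed at half the most; returns when the fingers have stopped.
- env.hold(seconds).
- env.ik(position, orientation): joint angles nearest the present ones, or None.
- env.read_state(): the state.
- env.camera(name): name is "side" or "top" or "wrist"; returns the picture (480x640x3 uint8, blue, green, red); there is no depth.
- env.camera_params(name): a dict with "fx", "fy", "cx", "cy" (pixels), "pose" (4x4, takes a point from camera to world coordinates); the wrist camera has in their place "tool_from_camera" (4x4, takes a point from camera to tool coordinates, whose origin is the TCP and whose axes are the flange's). Camera axes: x right, y up, looking along -z (the intrinsics and any distortion apply to the point x, -y, -z); pixel columns grow to the right and rows downward; lengths in mm; the calibration is good to about 2 mm. A picture is of the moment at which its call begins: read the wrist's pose just before it. camera_params takes no time and is no camera call.
A pose or a line that the arm cannot do raises env.IKError and nothing moves.
- env.sign_off(): hands the job in; it is judged then, once.
Trained networks look in the newest picture that a camera, given by its name, has taken for a name from the list of things; names that differ only in an ending like _2 or _b are one class to them, and where a whole thing is asked for, a point or a joint stands for the part that bears it (a point fixed in the world has none). Each returns a list of dicts, best first, with "confidence" (0 to 1); they miss things now and then, are a little off and sometimes report something else, mostly with a low value. They report only what shows in the picture. A call takes as long as a camera call.
- env.boxes_of(camera, thing): "xy" ([column, row] in pixels, amid what is visible of it).
- env.trace(camera, thing): "mask" (480x640 bool, what is visible of it) and "xy" ([column, row] in pixels, amid what is visible of it).
- env.pinpoint(camera, thing): "xy" ([column, row] in pixels: a listed point, or the origin of a listed thing).
The state is a dict: "time_s": time; "qpos": joint angles; "dq": joint speeds; "tau": joint torques, N m; "tool_pos": TCP position; "orientation": TCP orientation; "force": force on the tool from outside, world axes, zero at the start; "wrist_torque": the same for the moment, N m; "width": finger opening in mm; "grip_force": force on a finger pad.
Only numpy, scipy, OpenCV 4.12 (cv2) and the standard library are available. Lean on these libraries where they do the work, as an engineer would, in place of code of your own. Each camera call takes 0.05 s, during which the arm holds its last target. There are 200 camera calls.

## Task

Put the walnuts away: twist the storage jar's lid about a quarter turn anticlockwise to free it, lift it off while the jar stays standing in its place, and lay it right side up on the worktop. Then pick up the jug, turn it so that its spout faces the open jar and, with the spout close over the mouth, tip it over the spout until all five walnuts are in the jar. Stand the empty jug upright on the worktop again; set lid and jug down gently, and leave the other things where they are.

Things in the scene. Friction and masses are not known exactly. Their poses are not given: they have to be found in the camera images.
- jug: White enamel jug with a dark rim, slightly conical: 82 mm across at the foot, 106 mm at the rim, 125 mm tall, wall 3.5 mm, 260 g, loose; it holds the walnuts. Origin: centre of its underside; z up, x towards the spout; the handle is on the other side, on -x.
- jug_spout (a point): Tip of the jug's spout, 77 mm from the jug's axis on +x, 131 mm above its underside.
- jug_handle (a point): Middle of the upright part of the jug's D-shaped handle: 86 mm from the axis on -x, 85 mm above the underside. The handle is a strip in the jug's x-z plane, 16 mm wide along y with flat sides, 10 mm thick; its upright part lies 80 to 93 mm from the axis, 60 to 105 mm above the foot, with a 30 mm gap to the wall.
- jar: Clear glass storage jar, 104 mm across, 122 mm tall, 700 g, loose; the neck is 82 mm across outside and 74 mm inside, the inner floor is 7 mm above the underside. Two lugs stick out of the neck. Origin: centre of its underside, z up.
- jar_mouth (a point): Centre of the jar's mouth, level with the rim, 122 mm above its underside.
- lid: Quarter-turn aluminium lid of the jar, 107 mm across, with a black finger bar on top. Two lugs inside its skirt catch under two lugs of the neck: pulled while locked, it lifts the jar. Turned 60 to 100 degrees anticlockwise (from above) from where it is found, it is free; clockwise it meets a stop. It turns easily: no thread, no spring. 100 g. Origin: on its axis at the skirt's lower edge; z up.
- lid_bar (a point): Middle of the lid's finger bar, 41.5 mm above the lid's lower edge. The bar is 68 mm long along the lid's x, 14 mm wide, and rises from 23 to 50 mm above the lower edge. The skirt reaches 18 mm down over the neck, so the lid is clear of the rim after a straight lift of 20 mm.
- walnut_1: Walnut, round, 27 mm across, 12 g, loose in the jug. Origin: its centre. It rolls.
- walnut_2: Like walnut_1.
- walnut_3: Like walnut_1.
- walnut_4: Like walnut_1.
- walnut_5: Like walnut_1.
- pepper_mill: Wooden pepper mill, 58 mm across, 170 mm tall, standing loose; leave it alone. Origin: centre of its underside.
- mug: White mug with blue sprigs, 79 mm across, 98 mm tall, handle on its -y side, standing loose; leave it alone. Origin: on its underside, 17 mm from the cup's axis towards the handle.
- tea_box: Tea carton, 50 x 73 x 112 mm, standing loose; leave it alone. Origin: centre of its underside.
- air_fryer: Black air fryer that belongs to the room and stays where it is: a box 300 mm wide (its y), from 122 mm in front of (-x) to 208 mm behind its origin, 315 mm tall; a basket handle, 40 mm wide, sticks out to 208 mm in front, 50 to 72 mm up. Fixed; keep the arm and gripper clear of it. Origin: under its middle.

How it is judged:
By the outcome, as a careful person would: the job done as asked, in the order asked, and still so for the second after the job is handed in, with the robot touching nothing.
It also fails if it takes over 72 s, if anything falls off the work surface, if the arm or the gripper's body presses on something with over 40 N, if the wrist force passes 120 N, or if a joint passes its speed limit or range.

## Working session

There is one attempt and no reset: what is moved stays moved. The work goes in short steps, each a Python script; the robot and the scene stay as the last script left them, time stands still between calls to the robot, and variables do not carry over. Pictures are saved under pics/ and viewed, at most 11 in all, crops included, and the job is handed in when it is done.

```bash
ls; mkdir -p pics; python3 - <<'E'
from station import env
import cv2, numpy as np
print(env.hold_point_z, env.read_state())
ims=[]
for c in ("side","top"):
    im=env.camera(c); ims.append(im); cv2.imwrite(f"pics/{c}0.png",im)
    p=env.camera_params(c); print(c,{k:(np.round(v,3).tolist() if not isinstance(v,str) else v) for k,v in p.items()})
    for t in ["jug","jug_spout","jug_handle","jar","jar_mouth","lid","lid_bar","pepper_mill","mug","tea_box","air_fryer"]:
        r=env.pinpoint(c,t); print(c,t,[(np.round(q["xy"],1).tolist(),round(q["confidence"],2)) for q in r[:3]])
print({k:np.round(v,3).tolist() for k,v in env.camera_params("wrist").items()})
E
```

```text
pics
station.py
18.700000000000003 {'time_s': 0.0, 'qpos': array([-1.31899358e+00,  4.23817480e-01,  1.63069026e+00,  1.16856362e-06,
        1.08859206e+00, -1.90117090e-02]), 'dq': array([-0.00020033,  0.00192511,  0.00086691,  0.00076321, -0.00058183,
        0.00031834]), 'tau': array([-1.18678319e-03, -5.44624114e+01, -2.73666877e+01,  6.41583418e-02,
        2.26962485e-02, -1.19006518e-04]), 'tool_pos': array([ 167.07737673, -601.6780532 ,  221.91617946]), 'orientation': array([ 9.90846195e-01,  1.34993516e-01, -8.70007497e-05, -7.48535051e-04]), 'force': array([ 0.55997066,  0.4385394 , -0.57447489]), 'wrist_torque': array([ 0.03108861, -0.02752235,  0.05272331]), 'grip_force': 0.0, 'width': 87.54056972813561}
side {'fx': 521.124, 'fy': 521.124, 'cx': 316.378, 'cy': 241.825, 'pose': [[0.9, -0.346, 0.265, 876.888], [0.436, 0.726, -0.531, -661.455], [-0.009, 0.594, 0.804, 962.11], [0.0, 0.0, 0.0, 1.0]]}
side jug [([298.4, 238.6], 0.85)]
side jug_spout [([333.5, 202.1], 0.69)]
side jug_handle [([262.3, 205.7], 0.67)]
side jar [([233.4, 342.1], 0.74), ([333.0, 202.2], 0.39)]
side
[... 294 characters left out ...]
, 0.003, -89.473], [0.002, 0.059, 0.998, 1161.545], [0.0, 0.0, 0.0, 1.0]]}
top jug [([393.1, 177.9], 0.67), ([294.1, 284.4], 0.64), ([277.3, 251.1], 0.59)]
top jug_spout [([276.9, 247.5], 0.75)]
top jug_handle [([306.2, 326.0], 0.55)]
top jar []
top jar_mouth []
top lid [([436.5, 285.3], 0.56)]
top lid_bar [([444.1, 283.8], 0.71), ([435.6, 280.9], 0.66)]
top pepper_mill [([445.3, 205.7], 0.87), ([293.5, 285.9], 0.57)]
top mug [([395.0, 177.5], 0.9)]
top tea_box [([297.9, 161.4], 0.94)]
top air_fryer []
{'fx': 370.055, 'fy': 370.055, 'cx': 314.447, 'cy': 237.281, 'tool_from_camera': [[-0.0, 0.962, 0.275, 76.96], [1.0, 0.0, 0.001, -0.3], [0.001, 0.275, -0.962, -161.842], [0.0, 0.0, 0.0, 1.0]]}
```

```bash
python3 - <<'E'
import cv2,numpy as np
a=cv2.imread("pics/side0.png")[120:460,120:560];b=cv2.imread("pics/top0.png")[60:400,200:540]
im=np.hstack([a,b]);cv2.imwrite("pics/both0.png",im);print(im.shape)
E
```

```text
(340, 780, 3)
```

View pics/both0.png

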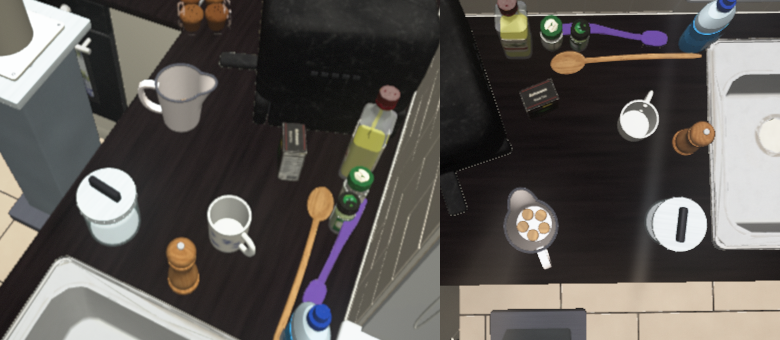

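View pics/top0.png

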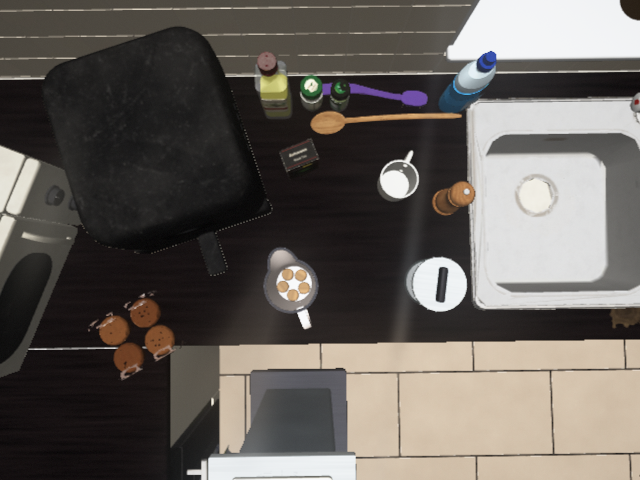

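```bash
cat > h.py <<'E'
from station import env
import cv2, numpy as np
from scipy.spatial.transform import Rotation as R
def ray(cam,xy):
    p=env.camera_params(cam)
    d=np.array([(xy[0]-p["cx"])/p["fx"],-(xy[1]-p["cy"])/p["fy"],-1])
    if "pose" in p: T=np.array(p["pose"])
    else:
        s=env.read_state(); W=np.eye(4); W[:3,:3]=R.from_quat(s["orientation"]).as_matrix(); W[:3,3]=s["tool_pos"]; T=W@np.array(p["tool_from_camera"])
    return T[:3,3],T[:3,:3]@d
def onz(cam,xy,z):
    o,d=ray(cam,xy); return np.round(o+d*(z-o[2])/d[2],1)
def tri(a,b):
    A=[];B=[]
    for o,d in (a,b):
        d=d/np.linalg.norm(d);P=np.eye(3)-np.outer(d,d);A.append(P);B.append(P@o)
    return np.round(np.linalg.lstsq(np.vstack(A),np.hstack(B),rcond=None)[0],1)
def blobs(cam,t,n=1):
    return [(m["mask"],round(m["confidence"],2)) for m in env.trace(cam,t)[:n]]
def down(yaw):  # tool pointing down, closing axis (tool y) at angle yaw from world x
    x=np.array([np.sin(yaw),-np.cos(yaw),0]);y=np.array([np.cos(yaw),np.sin(yaw),0])
    x=np.cross(y,[0,0,-1]); return R.from_matrix(np.column_stack([x,y,[0,0,-1]])).as_quat()
E
python3 - <<'E'
from h import *
for c,t,xy,z in [("side","jug",(298.4,238.6),0),("side","jug_spout",(333.5,202.1),131),("top","jug_spout",(276.9,247.5),131),("side","jug_handle",(262.3,205.7),85),("top","jug_handle",(306.2,326),85),("side","jar",(233.4,342.1),0),("top","lid_bar",(441,284),150),
 ("top","mill",(445.3,205.7),0),("side","mill",(302.7,397.2),0),("top","mug",(395,177.5),0),("side","mug",(353.3,362.3),0),("top","tea",(297.9,161.4),0),("side","tea",(406.8,285),0),("top","sinkcorner",(470,308),0),("top","sinkedge",(470,100),0),("top","fryerhandle",(218,273),60),("top","counteredge",(300,345),0),("top","cornerfry",(270,210),300)]:
    print(c,t,onz(c,xy,z))
print("tri spout",tri(ray("side",(333.5,202.1)),ray("top",(276.9,247.5))),"handle",tri(ray("side",(262.3,205.7)),ray("top",(306.2,326))))
for c in("side","top"):
    env.camera(c)
    for t in("lid","lid_bar","jug"):
        for m,cf in blobs(c,t,2):
            n,l,st,ce=cv2.connectedComponentsWithStats(m.astype(np.uint8))
            ys,xs=np.nonzero(m); (cx,cy),(w,h),a=cv2.minAreaRect(np.column_stack([xs,ys]).astype(np.float32))
            print(c,t,cf,m.sum(),[xs.min(),xs.max(),ys.min(),ys.max()],"rect",round(cx,1),round(cy,1),round(w,1),round(h,1),round(a,1))
    im=env.camera(c)
    # dark bar inside lid
    roi={"top":(405,250,475,320),"side":(190,280,270,360)}[c]
    x0,y0,x1,y1=roi; g=im[y0:y1,x0:x1].max(2)
    br=(g>120).astype(np.uint8);n,l,st,ce=cv2.connectedComponentsWithStats(br);k=1+st[1:,4].argmax()
    cn=max(cv2.findContours((l==k).astype(np.uint8),0,1)[0],key=cv2.contourArea); print("white",cv2.fitEllipse(cv2.convexHull(cn)),(x0,y0))
    fill=cv2.drawContours(np.zeros_like(br),[cv2.convexHull(cn)],-1,1,-1)&(g<80)
    n,l,st,ce=cv2.connectedComponentsWithStats(fill);k=1+st[1:,4].argmax();ys,xs=np.nonzero(l==k)
    print("bar",cv2.minAreaRect(np.column_stack([xs+x0,ys+y0]).astype(np.float32)))
E
```

```text
side jug [517.9 -35.5  -0. ]
side jug_spout [589.8  -3.7 131. ]
top jug_spout [598.5  -3.9 131. ]
side jug_handle [436.4 -44.3  85. ]
top jug_handle [439.5 -58.2  85. ]
side jar [ 518.1 -323.6    0. ]
top lid_bar [ 523.1 -320.   150. ]
top mill [ 690.5 -368.7    0. ]
side mill [ 694.7 -364.     0. ]
top mug [ 755.3 -258.1    0. ]
side mug [ 752.7 -258.8   -0. ]
top tea [794.7 -41.8   0. ]
side tea [786.1 -46.1   0. ]
top sinkcorner [ 463.5 -416.6    0. ]
top sinkedge [ 929.  -431.2    0. ]
top fryerhandle [549.2 125.7  60. ]
top counteredge [388.6 -41.6   0. ]
top cornerfry [654.8  -7.2 300. ]
tri spout [595.   -6.2 136.6] handle [443.3 -57.6 102.6]
side lid 0.83 2672 [np.int64(196), np.int64(256), np.int64(288), np.int64(344)] rect 226.5 316.0 55.9 59.9 63.4
side lid 0.16 2193 [np.int64(328), np.int64(374), np.int64(315), np.int64(375)] rect 351.0 345.0 60.0 46.0 90.0
side lid_bar 0.81 2630 [np.int64(197), np.int64(256), np.int64(288), np.int64(344)] rect 226.8 315.8 54.4 59.4 45.0
side jug 0.69 3333 [np.int64(258), np.int64(337), np.int64(183), np.int64(251)] rect 293.8 212.2 69.4 
[... 205 characters left out ...]
8688965), 32.735225677490234)
top lid 0.77 2428 [np.int64(412), np.int64(466), np.int64(257), np.int64(312)] rect 439.0 284.5 55.0 54.0 90.0
top lid_bar 0.93 2454 [np.int64(412), np.int64(467), np.int64(257), np.int64(311)] rect 439.5 284.0 54.0 55.0 90.0
top jug 0.87 2203 [np.int64(265), np.int64(317), np.int64(248), np.int64(329)] rect 290.7 287.9 52.9 78.0 7.4
top jug 0.75 109 [np.int64(295), np.int64(306), np.int64(270), np.int64(281)] rect 300.5 275.0 10.6 10.6 45.0
white ((31.926557540893555, 33.51359176635742), (54.355613708496094, 61.176090240478516), 100.58013916015625) (405, 250)
bar ((441.3861083984375, 283.9868469238281), (8.176520347595215, 34.11977767944336), 6.581944465637207)
```

```bash
python3 - <<'E'
from h import *
print("bar tri",tri(ray("side",(224.2,308.6)),ray("top",(441.4,284))))
def short(v): return None if v is None else np.round(v,2).tolist()
for y in (83,-97):
  for dy in (0,80): print(y,dy,short(env.ik([522,-320,130],down(np.radians(y+dy)))))
# pour feasibility: heading psi of d, tool down-tilt al at grasp, theta tilt
def tool(psi,al,th,flip=0):
    p=al+th  # pitch below horizontal
    d=np.array([np.cos(psi),np.sin(psi),0]);z=np.cos(p)*d+np.sin(p)*np.array([0,0,-1.])
    y=np.cross([0,0,1],d)*(1 if not flip else -1); x=np.cross(y,z)
    return R.from_matrix(np.column_stack([x,y,z]))
h=env.hold_point_z
J=np.array([521,-321,122.])
for al in (0,15,30,45):
  q=tool(np.radians(17),np.radians(al),0); P=np.array([438,-54,85])+q.apply([0,0,h])
  print("grasp",al,[short(env.ik(P,tool(np.radians(17),np.radians(al),0,f).as_quat())) for f in (0,1)])
  for psi in (-120,-90,-60,-31,0,30):
    out=[]
    for th in (0,30,60,90,120,135):
      t=np.radians(th);d=np.array([np.cos(np.radians(psi)),np.sin(np.radians(psi)),0])
      sp=J+[0,0,15]-15*d
      hx,hz=-163,-46; H=sp+d*(np.cos(t)*hx+np.sin(t)*hz)+np.array([0,0,1])*(-np.sin(t)*hx+np.cos(t)*hz)
      s=""
      for f in (0,1):
        q=tool(np.radians(psi),np.radians(al),t,f);P=H+q.apply([0,0,h])
        s+="Y" if env.ik(P,q.as_quat()) is not None else "."
      out.append(s)
    print(al,psi,out)
E
```

```text
bar tri [ 522.1 -323.4  140.2]
83 0 [-0.57, 0.52, 1.72, -0.0, 0.9, -2.02]
83 80 None
-97 0 [-0.57, 0.52, 1.72, -0.0, 0.9, 1.12]
-97 80 [-0.57, 0.52, 1.72, -0.0, 0.9, -0.27]
grasp 0 [[-0.77, 1.34, 2.4, 2.0, 1.84, 1.03], [-0.77, 1.34, 2.4, 2.0, 1.84, -2.11]]
0 -120 ['YY', 'YY', 'Y.', 'Y.', 'Y.', 'YY']
0 -90 ['..', 'YY', 'Y.', 'Y.', 'YY', 'YY']
0 -60 ['YY', '..', 'Y.', 'YY', 'YY', 'YY']
0 -31 ['YY', '..', 'YY', 'YY', 'YY', 'YY']
0 0 ['YY', 'YY', '.Y', 'YY', 'YY', 'YY']
0 30 ['YY', 'YY', '.Y', '.Y', 'YY', 'YY']
grasp 15 [[-0.73, 1.12, 2.49, 2.17, 1.57, 1.17], [-0.73, 1.12, 2.49, 2.17, 1.57, -1.97]]
15 -120 ['YY', 'YY', 'Y.', 'Y.', 'YY', 'YY']
15 -90 ['YY', 'YY', 'Y.', 'YY', 'YY', 'YY']
15 -60 ['YY', '..', 'YY', 'YY', 'YY', 'YY']
15 -31 ['..', 'YY', 'YY', 'YY', 'YY', 'YY']
15 0 ['YY', 'YY', '.Y', 'YY', 'YY', 'YY']
15 30 ['YY', 'YY', '.Y', '.Y', 'YY', 'YY']
grasp 30 [[-0.63, 0.85, 2.53, 2.31, 1.2, 1.37], [-0.63, 0.85, 2.53, 2.31, 1.2, -1.77]]
30 -120 ['YY', 'YY', 'Y.', 'Y.', 'YY', 'YY']
30 -90 ['YY', 'Y.', 'Y.', 'YY', 'YY', 'YY']
30 -60 ['YY', 'Y.', 'YY', 'YY', 'YY', 'YY']
30 -31 ['..', '..', 'YY', 'YY', 'YY', 'YY']
30 0 ['YY', '.Y', 'YY', 'YY', 'YY', 'YY']
30 30 ['YY', '.Y', '.Y', 'YY', 'YY', 'YY']
grasp 45 [[-0.49, 0.59, 2.49, 2.31, 0.74, 1.63], [-0.49, 0.59, 2.49, 2.31, 0.74, -1.51]]
45 -120 ['YY', 'Y.', 'Y.', 'Y.', 'YY', 'YY']
45 -90 ['YY', 'Y.', 'Y.', 'YY', 'YY', 'YY']
45 -60 ['YY', 'Y.', 'YY', 'YY', 'YY', 'YY']
45 -31 ['YY', 'YY', 'YY', 'YY', 'YY', '..']
45 0 ['YY', '.Y', 'YY', 'YY', 'YY', 'YY']
45 30 ['YY', '.Y', '.Y', 'YY', 'YY', 'YY']
```

```bash
python3 - <<'E'
from h import *
env.reach([522,-321,300],down(np.radians(-97)))
env.hold(0.2)
s=env.read_state();print(s["time_s"],np.round(s["tool_pos"],1),np.round(s["qpos"],3))
im=env.camera("wrist");cv2.imwrite("pics/w1.png",im)
for t in("lid_bar","jar_mouth"):
    for r in env.pinpoint("wrist",t)[:2]: print(t,np.round(r["xy"],1),r["confidence"],onz("wrist",r["xy"],145.5))
for m,cf in blobs("wrist","lid"):
    ys,xs=np.nonzero(m);print(cf,m.sum(),xs.min(),xs.max(),ys.min(),ys.max())
    hull=cv2.convexHull(np.column_stack([xs,ys]).astype(np.int32)); F=cv2.fillPoly(np.zeros(m.shape,np.uint8),[hull],1)
    print("lid ell",cv2.fitEllipse(hull))
    dk=(F>0)&(im.max(2)<80);n,l,st,ce=cv2.connectedComponentsWithStats(dk.astype(np.uint8));k=1+st[1:,4].argmax();ys,xs=np.nonzero(l==k)
    rc=cv2.minAreaRect(np.column_stack([xs,ys]).astype(np.float32));print("bar",rc)
    b=cv2.boxPoints(rc);w=np.array([onz("wrist",p,154) for p in b]);print(w, w.mean(0))
    for i in(0,1): e=w[i+1]-w[i];print(np.linalg.norm(e),np.degrees(np.arctan2(e[1],e[0])))
# kinematics samples
rng=np.random.default_rng(0);Q=[];P=[];O=[]
while len(Q)<60:
    p=[rng.uniform(350,750),rng.uniform(-450,150),rng.uniform(80,450)]
    o=(R.from_rotvec(rng.normal(0,.6,3))*R.from_quat(down(rng.uniform(-2.5,0)))).as_quat()
    q=env.ik(p,o)
    if q is not None: Q.append(q);P.append(p);O.append(o)
np.savez("kin.npz",Q=Q,P=P,O=O)
E
```

```text
3.5833 [ 521.5 -321.7  299.8] [-0.572  0.329  1.584 -0.     1.229  1.122]
lid_bar [317.6 220.2] 0.59 [ 523.3 -323.3  145.5]
0.92 10238 260 374 155 269
lid ell ((317.0129699707031, 211.75233459472656), (114.31794738769531, 115.39492797851562), 88.19125366210938)
bar ((317.5, 219.5), (77.0, 15.0), 90.0)
[[ 559.3 -321.1  154. ]
 [ 557.8 -333.4  154. ]
 [ 490.8 -325.7  154. ]
 [ 492.4 -312.6  154. ]] [ 525.075 -323.2    154.   ]
12.391125856837984 -96.95295746817395
67.44101126169441 173.44402363017232
```

View pics/w1.png

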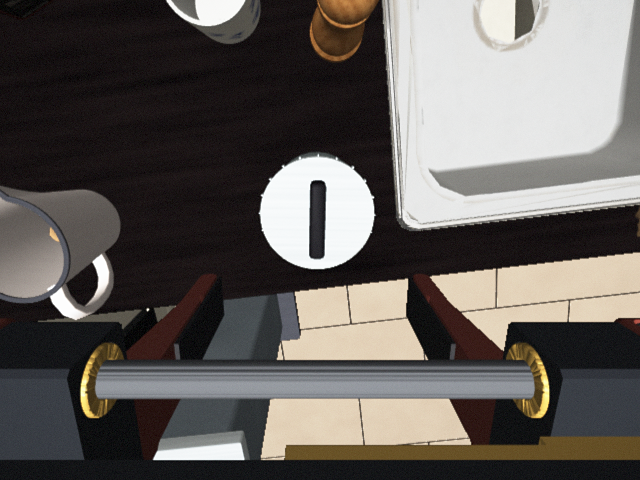

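```bash
python3 - <<'E'
from h import *
def st(m):
    s=env.read_state();print(m,round(s["time_s"],2),np.round(s["tool_pos"],1),"F",np.round(s["force"],1),"T",np.round(s["wrist_torque"],2),"w",round(s["width"],1),s["grip_force"]);return s
env.move_l([524.3,-323.1,175],rate=250)
st("pre")
print(env.move_l([524.3,-323.1,130],rate=80,f_stop=8)); st("down")
env.set_gripper(0); s=st("grip")
q=s["qpos"].copy(); q[5]-=np.radians(80); env.move_joints(q); s=st("twist")
p=s["tool_pos"]; env.move_l([p[0],p[1],p[2]+15],rate=60); st("lift15")
cv2.imwrite("pics/s2.png",env.camera("side")[240:420,140:340])
E
```

```text
pre 4.43 [ 524.9 -323.5  175.9] F [ 0.2 -0.5  0.1] T [-0.01 -0.    0.  ] w 87.9 0.0
False
down 5.14 [ 524.4 -323.1  129.8] F [-0.9 -0.6 -0.5] T [ 0.03 -0.02 -0.05] w 88.0 0.0
grip 6.27 [ 524.3 -323.1  130. ] F [-0.5  1.  -0.1] T [-0.    0.02  0.01] w 13.9 29.997200667858124
twist 7.53 [ 524.  -322.9  130. ] F [-2.6  1.3  2.8] T [0.23 0.33 0.08] w 13.8 30.000736713409424
lift15 7.92 [ 524.5 -323.2  145.7] F [-0.8  0.  -0.9] T [-0.01 -0.04  0.05] w 13.9 29.99635934829712
```

View pics/s2.png

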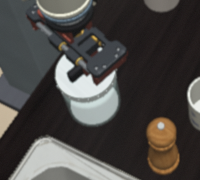

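```bash
cat > kin.py <<'E'
import numpy as np
from scipy.spatial.transform import Rotation as R
from scipy.optimize import least_squares
# params: d1,a1,a2,a3(forearm offset),d4,d6, offs q2,q3,q5,q6, z-yaw q1
def fk(q,p):
    d1,a1,a2,a3,d4,d6,o2,o3,o5,o6,o1,o4,s4,s6=p
    Ry=lambda a:R.from_euler('y',a);Rz=lambda a:R.from_euler('z',a)
    r=Rz(q[0]+o1);t=r.apply([a1,0,d1])
    r=r*Ry(q[1]+o2);t=t+r.apply([0,0,a2])
    r=r*Ry(q[2]+o3);t=t+r.apply([a3,0,d4])
    r=r*Rz(np.sign(s4)*q[3]+o4)*Ry(q[4]+o5)*Rz(np.sign(s6)*q[5]+o6)
    return t+r.apply([0,0,d6]),r
E
python3 - <<'E'
from kin import *
D=np.load("kin.npz");Q,P,O=D["Q"],D["P"],D["O"];best=None
def res(x,s4,s6):
    out=[]
    for q,p,o in zip(Q[:40],P,O):
        t,r=fk(q,list(x)+[s4,s6]);out+=[*((t-p)/100),*((r.inv()*R.from_quat(o)).as_rotvec())]
    return np.array(out)
for s4 in(1,-1):
  for s6 in(1,-1):
    for o6 in(0,3.1,1.57,-1.57):
        s=least_squares(res,[350,0,400,0,400,250,0,0,0,o6,0,0],args=(s4,s6),loss="soft_l1",max_nfev=60)
        if best is None or s.cost<best[0]: best=(s.cost,[*s.x,s4,s6]);print(s4,s6,o6,s.cost)
        if best[0]<1e-3: break
print(best);np.save("kin.npy",best[1])
e=[np.linalg.norm(fk(q,best[1])[0]-p) for q,p in zip(Q[40:],P[40:])];print(np.max(e))
E
```

```text
1 1 0 0.016828834581018137
1 1 3.1 0.01682883458097817
(np.float64(0.01682883458097817), [np.float64(312.120589471916), np.float64(-0.015305326231451406), np.float64(563.34247522193), np.float64(77.13415735448261), np.float64(485.3438608996672), np.float64(310.35937962270935), np.float64(-0.00032553443272401834), np.float64(2.63212828003918e-05), np.float64(-7.574488478223793e-05), np.float64(1.5810185401944798), np.float64(0.015217401853867576), np.float64(0.008399599092089169), 1, 1])
4.576459303118386
```

```bash
python3 - <<'E'
from h import *
def st(m):
    s=env.read_state();print(m,round(s["time_s"],2),np.round(s["tool_pos"],1),"F",np.round(s["force"],1),"w",round(s["width"],1));return s
env.move_l([524.3,-323,200],rate=150); st("up")
env.move_l([600,-172,70],rate=250); st("over")
print(env.move_l([600,-172,31],rate=100,f_stop=6)); 
print(env.move_l([600,-172,23],rate=15,f_stop=2.5)); st("touch")
env.set_gripper(40); env.hold(.1); st("open")
env.move_l([600,-172,130],rate=200)
q=env.read_state()["qpos"]; print(np.round(q,3))
for c in("top","side"):
    im=env.camera(c);cv2.imwrite(f"pics/{c}3.png",im)
    for t in("lid","jug_spout","jug_handle","jug","jar","jar_mouth"):
        print(c,t,[(np.round(r["xy"],1).tolist(),round(r["confidence"],2)) for r in env.pinpoint(c,t)[:2]])
E
cat > kin.py <<'E'
import numpy as np
from scipy.spatial.transform import Rotation as R
from scipy.optimize import least_squares
def fk(q,p):
    d1,a1,a2,a3,d4,d6,o6,b1,o1,tx,ty=p
    Ry=lambda a:R.from_euler('y',a);Rz=lambda a:R.from_euler('z',a)
    r=Rz(q[0]+o1);t=r.apply([a1,b1,d1])
    r=r*Ry(q[1]);t=t+r.apply([0,0,a2])
    r=r*Ry(q[2]);t=t+r.apply([a3,0,d4])
    r=r*Rz(q[3])*Ry(q[4]);t=t+r.apply([tx,0,0]);r=r*Rz(q[5]+o6)
    return t+r.apply([0,0,d6])+r.apply([0,ty,0]),r
E
python3 - <<'E'
from kin import *
D=np.load("kin.npz");Q,P,O=D["Q"],D["P"],D["O"]
def res(x):
    out=[]
    for q,p,o in zip(Q[:40],P,O):
        t,r=fk(q,x);out+=[*((t-p)/100),*((r.inv()*R.from_quat(o)).as_rotvec())]
    return np.array(out)
s=least_squares(res,[312,0,563,77,485,310,1.57,0,0,0,0]);print(s.cost,np.round(s.x,3));np.save("kin.npy",s.x)
print(max(np.linalg.norm(fk(q,s.x)[0]-p) for q,p in zip(Q[40:],P[40:])))
E
```

```text
up 8.49 [ 524.1 -322.8  199.7] F [-0.5 -0.3 -0.9] w 14.0
over 9.49 [ 600.1 -172.8   70.5] F [ 0.3  0.3 -0.1] w 14.0
True
True
touch 10.19 [ 600.4 -173.    40.4] F [-0.5 -1.2  4.2] w 13.9
open 10.9 [ 599.9 -172.6   39.6] F [ 0.7 -0.6 -0.3] w 39.9
[-2.980e-01  5.350e-01  1.693e+00 -1.000e-03  9.130e-01 -1.000e-03]
top lid []
top jug_spout [([279.6, 248.6], 0.96)]
top jug_handle [([305.7, 327.1], 0.89), ([286.6, 273.5], 0.39)]
top jug [([294.9, 281.4], 0.71)]
top jar [([428.8, 281.0], 0.83)]
top jar_mouth [([440.7, 285.6], 0.81), ([282.2, 287.4], 0.75)]
side lid [([294.0, 307.1], 0.78)]
side jug_spout [([333.4, 201.2], 0.96), ([224.1, 311.5], 0.58)]
side jug_handle []
side jug [([300.4, 235.4], 0.68)]
side jar [([236.4, 342.8], 0.81)]
side jar_mouth [([226.3, 313.0], 0.76)]
9.760657155916367e-26 [312.4    -0.    563.1    77.5   484.9   309.644   1.571  11.9    -0.
  -0.     -0.   ]
1.9784061835774144e-11
```

```bash
python3 - <<'E'
from h import *
print("lid org",onz("side",(294,307.1),0),onz("side",(294,307.1),14))
print("spout",tri(ray("side",(333.4,201.2)),ray("top",(279.6,248.6))),onz("side",(333.4,201.2),131),onz("top",(279.6,248.6),131))
print("handle",onz("top",(305.7,327.1),85),onz("top",(305.7,327.1),105),"jug",onz("top",(294.9,281.4),0),onz("side",(300.4,235.4),0))
print("jar",onz("top",(428.8,281),0),onz("side",(236.4,342.8),0),"mouth",onz("top",(440.7,285.6),122),onz("side",(226.3,313),122))
a=cv2.imread("pics/side3.png")[180:380,180:400];b=cv2.imread("pics/top3.png")[220:345,255:475]
a=cv2.resize(a,None,fx=1.8,fy=1.8);b=cv2.resize(b,None,fx=1.8,fy=1.8);b=cv2.copyMakeBorder(b,0,a.shape[0]-b.shape[0],0,0,0)
cv2.imwrite("pics/c3.png",np.hstack([a,b]))
E
```

```text
lid org [ 591.3 -199.6    0. ] [ 595.5 -206.3   14. ]
spout [594.4 -10.9 143.9] [588.6  -1.5 131. ] [596.2  -9.2 131. ]
handle [437.3 -57.1  85. ] [439.6 -57.7 105. ] jug [527.5 -32.    0. ] [517.9 -25.2   0. ]
jar [ 524.1 -327.5    0. ] [ 524.4 -322.3    0. ] mouth [ 518.9 -325.7  122. ] [ 521.8 -322.4  122. ]
```

View pics/c3.png

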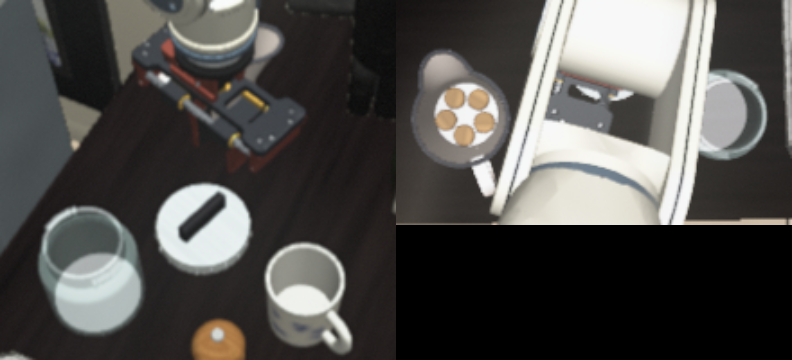

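```bash
cat > plan.py <<'E'
from kin import *
kp=np.load("kin.npy");HZ=18.7
LO=np.array([-3,-.9,.09,-1.31,.11,-2.54])+.03;HI=np.array([3,2.11,2.58,4.45,2.69,2.54])-.03
VM=np.array([2.39,2.39,3.01,3.14,3.14,3.14])
J=np.array([523,-323,122.]);psi0=np.radians(17.5)
def toolrel(al,f):
    z=np.array([np.cos(al),0,-np.sin(al)]);y=np.array([0,1.,0])*(-1 if f else 1)
    return R.from_matrix(np.column_stack([np.cross(y,z),y,z]))
def pose(S,psi,th,al,f,back=0):   # spout tip S -> TCP pose
    Rj=R.from_euler('ZY',[psi,th]);H=np.asarray(S)+Rj.apply([-163,0,-46])
    r=Rj*toolrel(al,f);return H+r.apply([0,0,HZ-back]),r
def ik(p,r,q0):
    def res(q):
        t,rr=fk(q,kp);return np.r_[(t-p)/100,(rr.inv()*r).as_rotvec()]
    s=least_squares(res,np.clip(q0,LO+1e-3,HI-1e-3),bounds=(LO,HI),xtol=1e-10,ftol=1e-12,gtol=1e-12,max_nfev=40)
    return s.x if s.cost<1e-8 else None
def interp(a,b,n):
    return [tuple(np.asarray(x)+(np.asarray(y)-np.asarray(x))*k/n for x,y in zip(a,b)) for k in range(1,n+1)]
S0=np.array([594,-5,131.])
def keys(psi):
    d=np.array([np.cos(psi),np.sin(psi),0]);u=np.array([0,0,1.])
    return [(S0,psi0,0.),(S0+140*u,psi0,0.),(J-105*d+90*u,psi,np.radians(40)),(J-15*d+14*u,psi,np.radians(50)),(J-15*d+14*u,psi,np.radians(135))]
E
cat > search.py <<'E'
from plan import *
import sys
from multiprocessing import Pool
def run(a):
    al,f=np.radians(a[0]),a[1];rng=np.random.default_rng(1);out=[]
    p,r=pose(S0,psi0,0,al,f);sol=[]
    for _ in range(25):
        q=ik(p,r,rng.uniform(LO,HI))
        if q is not None and all(np.abs(q-s).max()>.05 for s in sol): sol.append(q)
    for q0 in sol:
        pre=ik(*pose(S0,psi0,0,al,f,90),q0)
        if pre is None: continue
        q=q0;qs=[q0];k0=keys(0)
        ok=True
        def follow(q,ws,qs):
            for w in ws:
                n=ik(*pose(*w,al,f),q)
                if n is None or np.abs(n-q).max()>.6: return None
                q=n;qs.append(q)
            return q
        q=follow(q0,interp(k0[0],k0[1],3),qs)
        if q is None: continue
        for pd in range(-150,60,15):
            K=keys(np.radians(pd));z=list(qs);qq=q
            for a_,b_,n in((K[1],K[2],8),(K[2],K[3],3),(K[3],K[4],8)):
                qq=follow(qq,interp(a_,b_,n),z)
                if qq is None: break
            if qq is not None:
                z=np.array(z);out.append((a[0],f,pd,np.minimum(z-LO,HI-z).min().round(2),np.abs(np.diff(z,axis=0)).max().round(2),np.abs(np.diff(z,axis=0)).sum().round(1),q0.round(2).tolist(),z[-1].round(2).tolist()))
    return out
if __name__=="__main__":
    jobs=[(a,1) for a in(5,15,25,35,45,55)]+[(a,0) for a in(45,55)]
    with Pool() as P: r=sum(P.map(run,jobs,1),[])
    r.sort(key=lambda t:t[4]-t[3])
    print(len(r));[print(*t) for t in r[:25]]
E
export OMP_NUM_THREADS=1; time timeout 400 python3 search.py
```

```text
3
55 1 15 0.12 0.45 12.2 [-0.4, 0.48, 2.43, 2.13, 0.45, -1.21] [-0.27, 1.15, 0.94, -1.08, 2.53, 0.69]
55 1 30 0.12 0.45 11.7 [-0.4, 0.48, 2.43, 2.13, 0.45, -1.21] [-0.19, 1.07, 1.12, -1.14, 2.35, 0.73]
55 1 45 0.07 0.45 11.7 [-0.4, 0.48, 2.43, 2.13, 0.45, -1.21] [-0.11, 1.0, 1.32, -1.21, 2.18, 0.8]
real	0m2.724s
user	0m4.342s
sys	0m0.151s
```

```bash
python3 - <<'E'
from h import *
print("bar",onz("side",(292.8,300.5),41.5),onz("side",(292.8,300.5),50), "mask:")
m=blobs("side","lid")
im=cv2.imread("pics/side3.png")
E
```

```text
bar [ 594.5 -207.1   41.5] [ 597.1 -211.3   50. ] mask:
```

```bash
cat > search2.py <<'E'
from plan import *
from multiprocessing import Pool
def allik(p,r,n=14,seed=1):
    rng=np.random.default_rng(seed);sol=[]
    for _ in range(n):
        q=ik(p,r,rng.uniform(LO,HI))
        if q is not None and all(np.abs(q-s).max()>.05 for s in sol): sol.append(q)
    return sol
def follow(q,ws,al,f):
    qs=[q]
    for w in ws:
        n=ik(*pose(*w,al,f),q)
        if n is None or np.abs(n-q).max()>.6: return None
        q=n;qs.append(q)
    return qs
def jug_of(q,al,f):
    t,r=fk(q,kp);Rj=r*toolrel(al,f).inv();H=t-r.apply([0,0,HZ]);return H+Rj.apply([86,0,-85]),Rj
def run(a):
    al,f=np.radians(a[0]),a[1];out=[]
    st=[]
    for q in allik(*pose(S0,psi0,0,al,f),30):
        if ik(*pose(S0,psi0,0,al,f,80),q) is None: continue
        qs=follow(q,interp((S0,psi0,0.),(S0+[0,0,100],psi0,0.),3),al,f)
        if qs: st.append(qs)
    for pd in range(-180,180,15):
        K=keys(np.radians(pd))
        for q in allik(*pose(*K[3],al,f)):
            e=follow(q,interp(K[3],K[4],9),al,f);c=follow(q,interp(K[3],K[2],3),al,f)
            if not e or not c: continue
            d=np.array(c[::-1]+e)
            if not st: out.append((0,a[0],f,pd,"nostart",None,None,d[-1].round(2).tolist()));continue
            for s in st:
                A,B=s[-1],c[-1];w=[jug_of(A+(B-A)*k/20,al,f) for k in range(21)]
                tl=max(np.degrees(np.arccos(x[1].as_matrix()[2,2])) for x in w);zm=min(x[0][2] for x in w)
                Z=np.vstack([s,d]);wc=fk(d[-1],kp);W=wc[0]-wc[1].apply([0,0,310])
                out.append((1,a[0],f,pd,round(tl),round(zm),np.minimum(Z-LO,HI-Z).min().round(2),np.abs(B-A).max().round(2),s[0].round(2).tolist(),d[0].round(2).tolist(),d[-1].round(2).tolist(),W.round()))
    return a,len(st),out
if __name__=="__main__":
    jobs=[(a,f) for a in range(-15,100,10) for f in(0,1)]
    with Pool() as P: r=P.map(run,jobs,1)
    print([(x[0],x[1],len(x[2])) for x in r])
    o=[t for x in r for t in x[2] if t[0]==1];o.sort(key=lambda t:t[4]+10*t[7])
    [print(*t[1:]) for t in o[:22]]
    n=[t for x in r for t in x[2] if t[0]==0];print(sorted({(t[1],t[2],t[3]) for t in n}))
E
export OMP_NUM_THREADS=1; nproc; time timeout 500 python3 search2.py
```

```text
1search2.py:34: RuntimeWarning: invalid value encountered in arccos
  tl=max(np.degrees(np.arccos(x[1].as_matrix()[2,2])) for x in w);zm=min(x[0][2] for x in w)
search2.py:34: RuntimeWarning: invalid value encountered in arccos
  tl=max(np.degrees(np.arccos(x[1].as_matrix()[2,2])) for x in w);zm=min(x[0][2] for x in w)
search2.py:34: RuntimeWarning: invalid value encountered in arccos
  tl=max(np.degrees(np.arccos(x[1].as_matrix()[2,2])) for x in w);zm=min(x[0][2] for x in w)
search2.py:34: RuntimeWarning: invalid value encountered in arccos
  tl=max(np.degrees(np.arccos(x[1].as_matrix()[2,2])) for x in w);zm=min(x[0][2] for x in w)
multiprocessing.pool.RemoteTraceback: 
"""
Traceback (most recent call last):
  File "search2.py", line 36, in run
    out.append((1,a[0],f,pd,round(tl),round(zm),np.minimum(Z-LO,HI-Z).min().round(2),np.abs(B-A).max().round(2),s[0].round(2).tolist(),d[0].round(2).tolist(),d[-1].round(2).tolist(),W.round()))
                            ~~~~~^^^^
ValueError: cannot convert float NaN to integer
"""

The above exception was the direct cause of the following exception:

Traceback (most recent call last):
  File "search2.py", line 40, in <module>
    with Pool() as P: r=P.map(run,jobs,1)
                        ~~~~~^^^^^^^^^^^^
ValueError: cannot convert float NaN to integer

real	0m34.643s
user	2m1.216s
sys	0m0.157s
```

```bash
sed -i 's/np.arccos(x\[1\].as_matrix()\[2,2\])/np.arccos(np.clip(x[1].as_matrix()[2,2],-1,1))/' search2.py; export OMP_NUM_THREADS=1; time timeout 500 python3 search2.py
```

```text
[((-15, 0), 1, 5), ((-15, 1), 1, 7), ((-5, 0), 1, 7), ((-5, 1), 1, 8), ((5, 0), 1, 8), ((5, 1), 1, 8), ((15, 0), 0, 11), ((15, 1), 0, 9), ((25, 0), 0, 11), ((25, 1), 0, 9), ((35, 0), 0, 10), ((35, 1), 0, 7), ((45, 0), 0, 8), ((45, 1), 0, 5), ((55, 0), 0, 8), ((55, 1), 1, 3), ((65, 0), 0, 7), ((65, 1), 1, 2), ((75, 0), 0, 7), ((75, 1), 1, 0), ((85, 0), 1, 7), ((85, 1), 1, 0), ((95, 0), 1, 6), ((95, 1), 1, 0)]
65 1 15 40 100 0.03 0.9 [-0.31, 0.41, 2.35, 1.51, 0.25, -0.51] [-0.84, 0.21, 1.86, -0.25, 1.2, 0.57] [-0.28, 1.2, 0.96, -1.25, 2.6, 0.58] [ 853. -235.  184.]
65 1 30 40 100 0.0 0.94 [-0.31, 0.41, 2.35, 1.51, 0.25, -0.51] [-0.87, 0.28, 1.77, -0.28, 1.16, 0.3] [-0.2, 1.13, 1.14, -1.28, 2.44, 0.67] [ 819. -152.  184.]
-15 1 0 40 100 0.13 1.12 [-0.74, 1.48, 2.27, 1.86, 2.08, -2.18] [-1.61, 0.24, 2.35, 1.3, 1.22, -0.98] [-0.43, 0.69, 1.16, -0.21, 1.77, 1.15] [ 736. -323.  536.]
-15 1 15 40 100 0.13 1.19 [-0.74, 1.48, 2.27, 1.86, 2.08, -2.18] [-1.56, 0.4, 2.07, 1.11, 1.38, -0.91] [-0.37, 0.65, 1.24, -0.3, 1.68, 0.97] [ 729. -268.  536.]
-15 1 30 40 100 0.13 1.25 [-0.74, 1.48, 2.27, 1.8
[... 3479 characters left out ...]
), (35, 0, -90), (35, 0, -75), (35, 0, -60), (35, 0, -15), (35, 1, -15), (35, 1, 0), (35, 1, 15), (35, 1, 30), (35, 1, 45), (35, 1, 60), (35, 1, 75), (45, 0, -180), (45, 0, -165), (45, 0, -150), (45, 0, -135), (45, 0, -120), (45, 0, -105), (45, 0, -90), (45, 0, -75), (45, 1, 0), (45, 1, 15), (45, 1, 30), (45, 1, 45), (45, 1, 60), (55, 0, -180), (55, 0, -165), (55, 0, -150), (55, 0, -135), (55, 0, -120), (55, 0, -105), (55, 0, -90), (55, 0, -75), (65, 0, -180), (65, 0, -165), (65, 0, -150), (65, 0, -135), (65, 0, -120), (65, 0, -105), (65, 0, -90), (75, 0, -180), (75, 0, -165), (75, 0, -150), (75, 0, -135), (75, 0, -120), (75, 0, -105), (75, 0, -90)]
real	0m38.275s
user	2m29.458s
sys	0m0.147s
```

```bash
cat > go1.py <<'E'
from h import *
from plan import *
al,f=np.radians(55),1
q0=np.array([-0.4,0.48,2.43,2.13,0.45,-1.21])
qg=ik(*pose(S0,psi0,0,al,f),q0);qp=ik(*pose(S0,psi0,0,al,f,110),qg)
print("grasp",qg.round(2),"pre",qp.round(2),pose(S0,psi0,0,al,f,110)[0].round())
env.move_l([560,-172,300],rate=300)
q=env.read_state()["qpos"]
for k in range(0,9):
    x=q+(qp-q)*k/8;t,r=fk(x,kp);print(t.round(),(t-r.apply([0,0,310])).round(),np.round(r.as_matrix()[:,2],2))
E
python3 go1.py
python3 - <<'E'
from h import *
for z in(0,):print("wall base",onz("top",(300,78),0),onz("top",(450,60),300),"oil",onz("top",(270,110),0))
E
```

```text
grasp [-0.4   0.48  2.43  2.13  0.45 -1.21] pre [-0.56  0.13  2.48  1.36  0.46 -0.53] [389. -70. 160.]
[ 559. -172.  299.] [ 560. -172.  609.] [-0. -0. -1.]
[ 543. -135.  270.] [ 523. -177.  577.] [ 0.06  0.14 -0.99]
[ 529. -103.  249.] [ 484. -180.  546.] [ 0.14  0.25 -0.96]
[515. -78. 234.] [ 443. -179.  518.] [ 0.23  0.33 -0.92]
[501. -62. 221.] [ 400. -175.  492.] [ 0.32  0.36 -0.87]
[484. -55. 209.] [ 356. -167.  468.] [ 0.41  0.36 -0.84]
[461. -56. 195.] [ 311. -156.  447.] [ 0.48  0.32 -0.81]
[430. -62. 179.] [ 265. -141.  429.] [ 0.53  0.26 -0.81]
[389. -70. 160.] [ 219. -123.  414.] [ 0.55  0.17 -0.82]
wall base [984.7 -48.8   0. ] [ 903.4 -311.4  300. ] oil [912.3  19.6   0. ]
```

```bash
python3 - <<'E'
from h import *
from plan import *
al,f=np.radians(55),1
qg=ik(*pose(S0,psi0,0,al,f),np.array([-0.4,0.48,2.43,2.13,0.45,-1.21]));qp=ik(*pose(S0,psi0,0,al,f,110),qg)
env.move_l([440,-160,290],rate=300)
env.move_joints(qp); env.hold(.1)
s=env.read_state();print(s["time_s"],s["tool_pos"].round(1),s["width"])
im=env.camera("wrist")
for t in("jug_handle","jug_spout","jug"):
    for r in env.pinpoint("wrist",t)[:2]: print(t,np.round(r["xy"],1),round(r["confidence"],2),onz("wrist",r["xy"],{"jug_handle":85,"jug_spout":131,"jug":0}[t]))
tp=env.camera("top")
for t in("lid","lid_bar","jug_spout","jug_handle"):
    for r in env.pinpoint("top",t)[:1]: print(t,np.round(r["xy"],1),round(r["confidence"],2),onz("top",r["xy"],{"jug_handle":85,"jug_spout":131,"lid_bar":41.5,"lid":0}[t]))
cv2.imwrite("pics/w4.png",np.hstack([cv2.resize(im,(480,360)),cv2.resize(tp[225:345,240:345],(315,360))]))
E
```

```text
14.8667 [389.9 -70.2 160.2] 40.16928315557856
jug_handle [322.9 243.2] 0.84 [441.4 -59.6  85. ]
jug_spout [310.4  14.1] 0.87 [594.4  -1.8 131. ]
jug_spout [311.8 154. ] 0.28 [481.4 -38.8 131. ]
jug [318.7 186.3] 0.59 [524.7 -31.3   0. ]
lid [370.1 253.3] 0.96 [ 587.  -199.1    0. ]
lid_bar [374.1 250.2] 0.75 [ 592.7 -203.9   41.5]
jug_spout [278.9 247.6] 0.65 [598.2  -7.8 131. ]
jug_handle [306.6 327.6] 0.78 [436.2 -58.9  85. ]
```

View pics/w4.png

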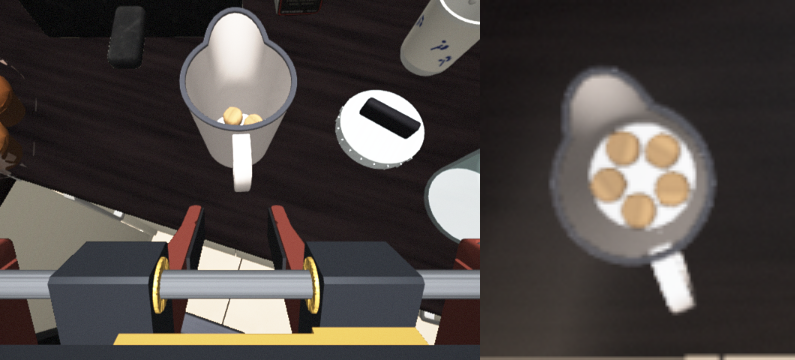

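```bash
sed -i 's/psi0=np.radians(17.5)/psi0=np.radians(19)/;s/J=np.array.*122.\]);/J=np.array([523,-323.5,122.]);/;s/S0=np.array.*/S0=np.array([593.9,-4.7,131.])/' plan.py
cat >> h.py <<'E'
def st(m):
    s=env.read_state();print(m,round(s["time_s"],2),np.round(s["tool_pos"],1),"F",np.round(s["force"],1),"T",np.round(s["wrist_torque"],2),"w",round(s["width"],1));return s
E
python3 - <<'E'
from h import *
from plan import *
al,f=np.radians(55),1
P=lambda S,b=0:pose(S,psi0,0,al,f,b)
p,r=P(S0,60);env.move_l(p,r.as_quat(),rate=150)
p,r=P(S0);print(env.move_l(p,rate=80,f_stop=10));st("at")
env.set_gripper(0);s=st("grip")
p=s["tool_pos"];env.move_l(p+[0,0,12],rate=25);env.hold(.5);s=st("lift12")
print(np.degrees((R.from_quat(s["orientation"])*P(S0)[1].inv()).as_rotvec()).round(1), s["qpos"].round(2))
im=env.camera("side");w=env.camera("wrist")
for c in("side","wrist"):
    for t in("jug_spout","jug"):
        for q in env.pinpoint(c,t)[:1]:print(c,t,np.round(q["xy"],1),round(q["confidence"],2),onz(c,q["xy"],143 if t=="jug_spout" else 12))
cv2.imwrite("pics/s5.png",np.hstack([cv2.resize(im[160:280,230:370],(420,360)),cv2.resize(w,(380,360))]))
E
```

```text
False
at 16.7 [449.7 -54.4  70.2] F [-0.7  0.4  0.2] T [-0.1   0.18 -0.04] w 40.1
grip 17.2 [449.9 -54.4  69.9] F [-2.6 -2.1  5.3] T [-0.33  0.09 -0.09] w 15.9
lift12 18.34 [449.9 -54.4  81.8] F [-0.5 -0.5 -2.7] T [-0.29  0.84 -0.  ] w 15.7
[0. 0. 0.] [-0.42  0.44  2.41  1.98  0.44 -1.09]
side jug_spout [334.1 198.9] 0.6 [591.4  -4.7 143. ]
side jug [300.8 234.7] 0.67 [522.3 -31.   12. ]
wrist jug [318.6 207.5] 0.82 [524.6 -31.6  12. ]
```

View pics/s5.png

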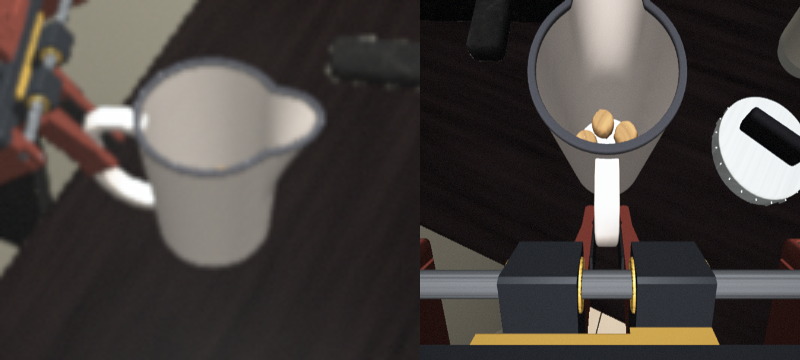

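```bash
cat > traj.py <<'E'
from plan import *
from search2 import follow,jug_of
al,f=np.radians(55),1;psi=np.radians(22)
def build(q0,G=15):
    K=keys(psi);b=(S0+[0,0,120],psi0,0.)
    A=follow(q0,interp((S0+[0,0,12],psi0,0.),b,4),al,f)
    seed=np.array([-0.95,0.22,1.83,-0.1,1.11,0.25])
    C=ik(*pose(*K[2],al,f),seed)
    D=follow(C,interp(K[2],K[3],6),al,f);E=follow(D[-1],interp(K[3],K[4],17),al,f)
    return A,C,D,E
E
python3 - <<'E'
from h import *
from traj import *
q=env.read_state()["qpos"];A,C,D,E=build(q)
print("A",A[-1].round(2),"C",C.round(2),"D",D[-1].round(2));print(np.array(E)[::3].round(2),np.abs(np.diff(D,axis=0)).max().round(2),np.abs(np.diff(E,axis=0)).max().round(2))
pts=[]
for a in np.linspace(0,2*np.pi,24,endpoint=False):
    for z in np.linspace(0,1,6): pts.append([(41+12*z)*np.cos(a),(41+12*z)*np.sin(a),125*z])
pts+=[[77,0,131],[65,0,115]];pts=np.array(pts)
def rep(qs,n):
    for x in qs:
        o,Rj=jug_of(x,al,f);w=Rj.apply(pts)+o;t,r=fk(x,kp);W=t-r.apply([0,0,310])
        low=w[w[:,2]<124];dj=np.hypot(*(low[:,:2]-J[:2]).T).min()-52 if len(low) else 999
        print(n,"org",o.round(),"minz",w[:,2].min().round(),"tilt",np.degrees(np.arccos(np.clip(Rj.as_matrix()[2,2],-1,1))).round(),"jarclear",round(dj),"wrist",W.round())
rep([A[-1]+(C-A[-1])*k/8 for k in range(9)],"AC");rep(D[1::2],"D");rep(E[::4],"E")
E
```

```text
A [-0.42  0.11  2.36  1.14  0.44 -0.18] C [-0.95  0.21  1.84 -0.09  1.12  0.28] D [-0.69  0.37  1.77 -0.25  1.15  0.62]
[[-0.69  0.37  1.77 -0.25  1.15  0.62]
 [-0.55  0.44  1.64 -0.42  1.41  0.78]
 [-0.43  0.56  1.5  -0.55  1.67  0.87]
 [-0.35  0.7   1.36 -0.66  1.91  0.89]
 [-0.29  0.85  1.22 -0.79  2.14  0.87]
 [-0.25  1.01  1.1  -0.96  2.34  0.79]] 0.06 0.09
AC org [521. -30. 120.] minz 120.0 tilt 0.0 jarclear 201 wrist [ 282. -112.  444.]
AC org [528. -54. 127.] minz 126.0 tilt 1.0 jarclear 999 wrist [ 299. -144.  456.]
AC org [525. -87. 130.] minz 127.0 tilt 4.0 jarclear 999 wrist [ 313. -179.  470.]
AC org [ 512. -127.  131.] minz 125.0 tilt 7.0 jarclear 999 wrist [ 323. -216.  484.]
AC org [ 489. -175.  130.] minz 121.0 tilt 12.0 jarclear 95 wrist [ 329. -254.  500.]
AC org [ 455. -229.  131.] minz 118.0 tilt 18.0 jarclear 34 wrist [ 330. -293.  517.]
AC org [ 411. -290.  135.] minz 117.0 tilt 25.0 jarclear 26 wrist [ 326. -333.  534.]
AC org [ 357. -353.  144.] minz 122.0 tilt 32.0 jarclear 81 wrist [ 318. -372.  553.]
AC org [ 293. -416.  161.] minz 135.0 tilt 40.0 jarclear 999 wrist [ 306. -411.  572.]
D org [ 305. -411.  153.] minz 125.0 tilt 42.0 jarclear 999 wrist [ 330. -402.  563.]
D org [ 331. -401.  136.] minz 107.0 tilt 45.0 jarclear 107 wrist [ 377. -382.  544.]
D org [ 357. -391.  119.] minz 88.0 tilt 48.0 jarclear 59 wrist [ 425. -363.  523.]
E org [ 370. -385.  111.] minz 79.0 tilt 50.0 jarclear 24 wrist [ 449. -353.  513.]
E org [ 371. -385.  164.] minz 125.0 tilt 70.0 jarclear 999 wrist [ 572. -304.  512.]
E org [ 388. -378.  213.] minz 136.0 tilt 90.0 jarclear 999 wrist [ 688. -257.  466.]
E org [ 419. -365.  253.] minz 136.0 tilt 110.0 jarclear 999 wrist [ 782. -219.  380.]
E org [ 462. -348.  279.] minz 136.0 tilt 130.0 jarclear 999 wrist [ 843. -194.  265.]
```

```bash
python3 - <<'E'
from h import *
from traj import *
s=env.read_state();A,C,D,E=build(s["qpos"]);np.savez("tr.npz",A=A,C=C,D=D,E=E)
env.move_l(s["tool_pos"]+[0,0,108],rate=90);s=st("lift");print(s["qpos"].round(2),A[-1].round(2))
env.move_joints(C);st("C")
env.move_joints(D[3]);env.move_joints(D[-1]);env.hold(.3);s=st("D");print(np.abs(s["qpos"]-D[-1]).max())
im=env.camera("side");tp=env.camera("top")
for c in("side","top"):
    for t,z in(("jug_spout",137),("jar_mouth",122),("jug_handle",0)):
        for q in env.pinpoint(c,t)[:2]:print(c,t,np.round(q["xy"],1),round(q["confidence"],2),onz(c,q["xy"],z))
print("exp spout",keys(psi)[3][0])
cv2.imwrite("pics/s6.png",np.hstack([cv2.resize(im[230:370,150:290],(380,380)),cv2.resize(tp[230:370,380:520],(380,380))]))
E
```

```text
lift 19.99 [449.6 -54.2 189.5] F [ 0.5 -0.6 -3. ] T [-0.27  0.78  0.08] w 15.9
[-0.42  0.11  2.36  1.14  0.44 -0.18] [-0.42  0.11  2.36  1.14  0.44 -0.18]
C 21.48 [ 281.2 -420.2  262.2] F [-0.   0.3 -3.1] T [-0.04  0.06 -0.01] w 15.6
D 22.47 [ 374.1 -384.   214. ] F [ 0.4  0.1 -3.9] T [ 0.06 -0.19  0.01] w 15.7
0.0018265170261593244
side jug_spout [213.6 306.1] 0.67 [ 499.9 -326.4  137. ]
side jar_mouth [224.3 311.2] 0.97 [ 516.5 -320.8  122. ]
side jar_mouth [136.6 311.7] 0.42 [ 372.1 -391.2  122. ]
side jug_handle [301.9 397.1] 0.71 [ 693.3 -364.4    0. ]
side jug_handle [127.9 273.5] 0.61 [ 222.2 -283.     0. ]
top jug_spout [447.8 289.7] 0.82 [ 511.4 -335.9  137. ]
top jar_mouth [439.3 287.2] 0.68 [ 515.8 -322.9  122. ]
exp spout [ 509.09224218 -329.1190989   136.        ]
```

View pics/s6.png

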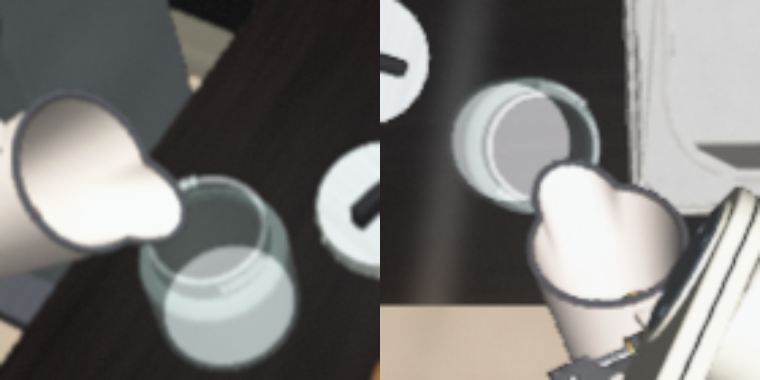

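```bash
python3 - <<'E'
from h import *
E=np.load("tr.npz")["E"]
for i in (2,4,5,6,7,8,9,10,11,12):
    env.move_joints(E[i])
    if i>=5: env.hold(.35)
    s=env.read_state();print(50+5*i,round(s["time_s"],2),np.round(s["force"],1))
env.hold(.5)
im=env.camera("side");tp=env.camera("top")
for c in("side","top"):
    print(c,[(np.round(q["xy"],0).tolist(),round(q["confidence"],2)) for q in env.boxes_of(c,"walnut_1")])
cv2.imwrite("pics/s7.png",np.hstack([cv2.resize(im[230:370,150:290],(400,400)),cv2.resize(tp[230:370,380:520],(400,400))]))
E
```

```text
60 23.16 [-0.1 -0.  -3.3]
70 23.45 [-0.6  0.  -3.1]
75 24.05 [-0.7  0.1 -3.9]
80 24.65 [ 1.   0.5 -3.1]
85 25.25 [-0.6  0.8 -2. ]
90 25.85 [ 0.1  0.9 -2.8]
95 26.45 [-0.1 -0.1 -2.3]
100 27.05 [ 1.   0.  -3.1]
105 27.65 [ 0.8  0.3 -3.4]
110 28.25 [-0.   0.3 -2.7]
side [([227.0, 322.0], 0.55), ([236.0, 322.0], 0.36)]
top []
```

View pics/s7.png

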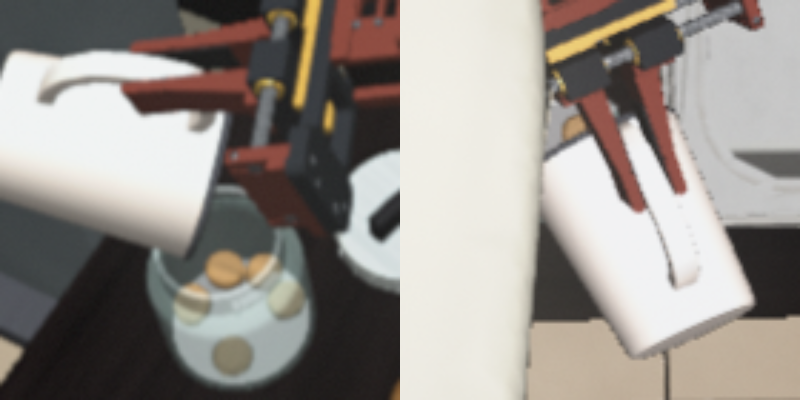

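```bash
python3 - <<'E'
from h import *
from traj import psi0,S0,pose,al,f
T=np.load("tr.npz");E,D,C,A=T["E"],T["D"],T["C"],T["A"]
env.move_joints(E[14]);env.hold(.6)
for q in (E[10],E[6],E[3],E[0],D[3],C,A[-1]): env.move_joints(q)
env.hold(.2);s=st("A")
p,r=pose(S0+[0,0,12],psi0,0,al,f);env.move_l(p,r.as_quat(),rate=90);env.hold(.4);s=st("12up")
im=env.camera("side");w=env.camera("wrist")
for c,t,z in(("side","jug_spout",143),("side","jug",12),("wrist","jug",12)):
    for q in env.pinpoint(c,t)[:1]:print(c,t,np.round(q["xy"],1),round(q["confidence"],2),onz(c,q["xy"],z))
cv2.imwrite("pics/s8.png",np.hstack([cv2.resize(im[160:370,190:370],(360,420)),cv2.resize(w,(430,420))]))
E
```

```text
A 33.68 [450.3 -54.8 189.9] F [-0.4 -0.2 -3.4] T [-0.23  0.77  0.1 ] w 15.4
12up 35.43 [450.  -54.3  81.9] F [-0.5  0.2 -2.7] T [-0.22  0.75  0.03] w 15.9
side jug_spout [334.4 195.8] 0.66 [588.4   3.4 143. ]
side jug [298.5 235.8] 0.56 [518.9 -36.1  12. ]
wrist jug [316.1 212.2] 0.86 [520.4 -30.9  12. ]
```

View pics/s8.png

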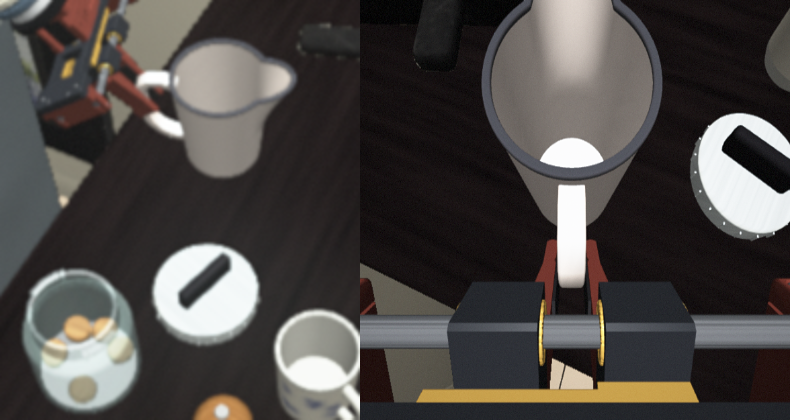

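```bash
python3 - <<'E'
from h import *
from traj import psi0,S0,pose,al,f,toolrel
th=np.radians(2);Rj=R.from_euler('ZY',[psi0,th]);r=Rj*toolrel(al,f)
H=S0+R.from_euler('ZY',[psi0,0]).apply([-163,0,-46])
def at(dz,b=0):return H+[0,0,dz]+r.apply([0,0,18.7-b])
env.move_l(at(12),r.as_quat(),rate=20)
env.move_l(at(4),rate=40);env.hold(.3);st("4up")
for z in (2,0,-2,-4):
    h=env.move_l(at(z),rate=8,f_stop=2);s=st(z);print(h)
    if h and s["force"][2]>-1.2:break
env.set_gripper(45);env.hold(.2);st("open")
p=env.read_state()["tool_pos"];z=r.apply([0,0,1]);env.move_l(p-70*z,rate=120);env.move_l(p-120*z,rate=200);env.hold(.3)
st("back")
im=env.camera("side");w=env.camera("wrist");tp=env.camera("top")
for c,t,zz in(("side","jug_spout",131),("side","jug",0),("wrist","jug",0),("wrist","jug_spout",131),("side","jar",0),("side","mug",0),("side","pepper_mill",0),("side","tea_box",0),("top","lid",0)):
    for q in env.pinpoint(c,t)[:1]:print(c,t,round(q["confidence"],2),onz(c,q["xy"],zz))
cv2.imwrite("pics/s9.png",np.hstack([cv2.resize(im[160:400,180:430],(438,420)),cv2.resize(w,(350,420))]))
E
```

```text
4up 36.58 [449.6 -54.5  73.5] F [ 0.7  0.5 -1.6] T [-0.08  0.14 -0.07] w 15.9
2 36.79 [449.3 -54.4  72.7] F [-2.  -1.8  3.7] T [-0.03 -0.17 -0.1 ] w 16.0
True
open 37.63 [449.2 -54.5  72.5] F [ 0.7  0.3 -0.7] T [-0.1   0.23 -0.02] w 44.7
back 39.12 [387.4 -75.4 172.5] F [ 0.1 -0.6 -0.7] T [-0.05  0.23  0.03] w 44.9
side jug_spout 0.56 [590.5  -1.8 131. ]
side jug 0.62 [514.4 -30.7   0. ]
wrist jug 0.57 [522.2 -32.4   0. ]
wrist jug_spout 0.96 [594.7  -6.8 131. ]
side jar 0.8 [ 523.8 -324.5    0. ]
side mug 0.57 [ 752.6 -260.6    0. ]
side pepper_mill 0.9 [ 687.  -364.2    0. ]
side tea_box 0.65 [783.  -48.2   0. ]
top lid 0.81 [ 591.2 -202.1    0. ]
```

View pics/s9.png

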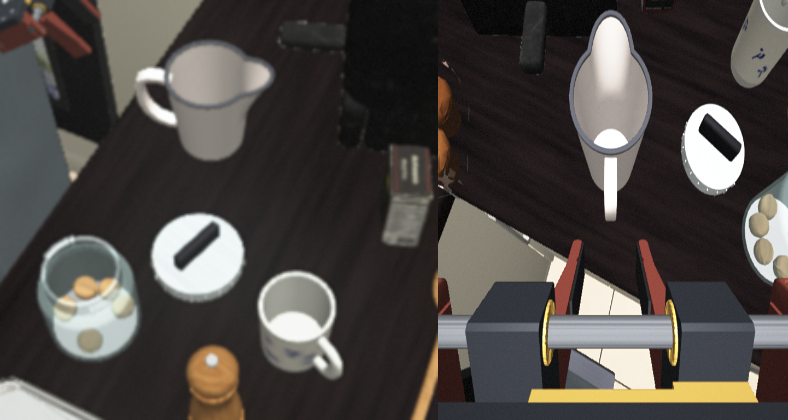

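The picture shows the jug standing upright and empty at about (205,100), the lid flat and right side up at (198,255), and five walnuts in the jar. The mug, mill and tea box are where they were, and the gripper is touching nothing.

```bash
python3 -c "
from station import env
print(env.sign_off())"
```

```text
the job is handed in; nothing more can be done
None
```

I handed the job in at about 39 s: all five walnuts are in the jar, the empty jug stands upright in its old place, and the lid lies right side up on the worktop; the lid may have dropped up to about 14 mm on release and lies about 30 mm from where I aimed it.

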